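Wedge the press-fit cover off a microscope power pack

TASK

Take the opening wedge from its stand and work it down into the pry notches at the two ends of the power pack's seam, a little at a time from alternating ends, so that the white cover comes off squarely (never skewed or tipped more than 4 degrees) until it stands 12 to 30 mm open at both ends, clear of its clips and still flat on the cradle plate. Touch the cover only with the wedge, never with the gripper. Then hang the wedge back in its stand by its collar, leaving the dishes, bottle and screwdriver where they are.

Things in the scene. Friction and masses are not known exactly. Their poses are not given: they have to be found in the camera images.
- pack: Fixed grey half of the power pack on its steel cradle plate (200 x 190 x 12 mm, x -80 to +120). Origin: on the bench under the middle of the seam; x level, square to the seam, from the grey half to the white cover; y left along the seam; z up. Grey half: x -70 to -0.5, y +-75, top at z 72 mm; its seam face is a plain upright wall at x = -0.5 mm.
- hood (a point): Centre of the fixed steel hood plate's top (pack x -3, y 0, z 77 mm). It spans pack x -20 to +14 and y +-24 mm and covers the middle of the seam, so that the wedge can enter only at the two end notches.
- notch_left (a point): Mouth of the left pry notch (yellow patch on the cover): pack x 0 (seam plane), y +48, z 72 mm; axes as pack. An upright slot cut in the cover's seam face, 28 mm long in y, open from the top down to the plate (60 mm deep). With the cover home it is a gap from pack x -0.5 to +6 mm between the grey wall and the slot's floor.
- notch_right (a point): Mouth of the right pry notch, the same at pack y = -48 mm.
- cover_left (a point): Point on the loose white cover: top edge of its seam face, in line with the left notch. It coincides with notch_left while the cover is home; its distance from there along pack x is how far that end is open. Cover axes: x away from the grey half, y left, z up. Prying at one notch opens that end while the cover pivots about the other end's tab.
- cover_right (a point): The same point of the cover at the right notch.
- cover_mid (a point): Centre of the white cover, 60 (x) x 150 (y) x 60 mm high, about 0.45 kg, standing loose on the plate, free to slide along pack x; it stays where it is pushed to. Blue tabs at its ends (y +-68.5 mm) reach 12 mm into the grey half; a sprung clip grips each by friction till that end is out 10 mm. Opening an end takes 8 to 20 N along x, about as much downward push on a wedge.
- wedge_grip (a point): Middle of the wedge's orange upright handle, 28 (x) x 24 (y) x 62 mm tall; z up. Below it a black collar, 50 x 40 x 8 mm, its underside 39 mm below this point; below that the yellow blade, 54 mm long, 20 mm wide in y. The blade's -x side is upright, at x = -11 mm; its +x side slopes: 2 mm thick at the tip, +0.4 mm per mm, 23.6 mm at the collar. About 0.12 kg; blade and cover are slippery.
- wedge_tip (a point): Middle of the blade's lower end, 10 mm towards -x of the handle's axis and 93 mm below wedge_grip. Use the wedge with its upright side next to the grey wall and its x along pack x: the end opens by the blade's thickness at the notch's mouth, less 6 mm, plus the distance of the upright side in front of the seam plane.
- stand_mouth (a point): Centre of the mouth of the wedge's stand, a fixed black block 85 x 85 x 70 mm high, left or right of the pack. Pocket 33 (x) x 29 (y) mm, 62 mm deep. The wedge hangs in it with its collar on the block's top: wedge_grip starts 39 mm above this point, with the same axes.
- tube_rack: Blue rack with capped sample tubes, 85 x 85 x 104 mm high, fixed, on the other side of the pack from the stand; to be left alone. Origin at the centre of its underside.
- dishes: stack of three round amber culture dishes, 92 mm across, 45 mm high; loose, to be left alone. Origin at the centre of its underside.
- stain: amber stain bottle, 60 mm across, 130 mm high; loose, to be left alone. Origin at the centre of its underside.
- driver: screwdriver, 180 mm long, lying down; loose, to be left alone. Origin at the centre of its underside (of its length, as it lies).
Mind the look-alikes: they are no part of the job. What is meant by the part that bears wedge_grip is not purple, and is the smaller of those in its own colour.

How it is judged (in metres and radians):
On the way, in this order (a step that is already met when the one before it is completed fails the run):
1. the wedge, down in one of the pry notches, has opened that end of the seam by 2 mm (((x of cover_left in the frame of pack above 0.002 m and z of wedge_tip in the frame of pack below 0.07 m and y of wedge_tip in the frame of pack between 0.03 and 0.066 m) or (x of cover_right in the frame of pack above 0.002 m and z of wedge_tip in the frame of pack below 0.07 m and y of wedge_tip in the frame of pack between -0.066 and -0.03 m))), for 0.1 s.
2. both ends of the seam are open by more than 2 mm (x of each of cover_left, cover_right in the frame of pack above 0.002 m), for 0.1 s.
3. both ends are open by more than 10.5 mm, so that both tabs are out of their clips (x of each of cover_left, cover_right in the frame of pack above 0.0105 m), for 0.2 s.
At the end, for the whole second after the job is handed in: The cover stands flat on the cradle plate, open by 10.5 to 32 mm at both ends and within 0.085 rad of square; the wedge hangs upright in its stand with its collar on the stand's top (within 15 mm of its centre, 5 mm in height, 0.12 rad of tilt) (all of step 3 and x of each of cover_left, cover_right in the frame of pack below 0.032 m and angle between the x axis of cover_mid and the x axis of pack, either way round below 0.085 rad and z of cover_mid in the frame of pack between 0.037 and 0.047 m and angle between cover_mid's own z axis and vertical below 0.085 rad and horizontal distance between wedge_grip and stand_mouth below 0.015 m and z of wedge_grip in the frame of stand_mouth between 0.034 and 0.044 m and angle between wedge_grip's own z axis and vertical below 0.12 rad); the robot touches nothing.
It fails at once if the cover is skewed or tipped by more than 0.085 rad (4.9 degrees) against the grey half (angle between the x axis of cover_mid and the x axis of pack, either way round above 0.085 rad or angle between the z axis of cover_mid and the z axis of pack, either way round above 0.085 rad).
It fails at once if the gripper or arm pushes on the cover by more than 2 N (contact force between any of the fingers, the arm and cover above 2 N).
It fails at once if a bystander (dishes, bottle, screwdriver) is moved by more than 30 mm (distance of any of dishes, stain, driver from where it was at the start of the episode above 0.03 m).
It also fails if it takes over 72 s, if anything falls off the work surface, if the arm or the gripper's body presses on something with over 40 N, if the wrist force passes 120 N, or if a joint passes its speed limit or range.

ROBOT

A 6-joint arm with a two-finger parallel gripper is mounted at the origin on the work surface. World frame = base frame: x ahead of the robot, y to its left, z up, the work surface at z = 0. Lengths are in mm, angles in rad, forces in N, time in s.
With the tool pointing down it reaches from about 400 to 925 mm from the base axis. Payload 12.5 kg.
Tool frame: the origin (TCP) lies on the centre line of the jaws, within the pads' length; the fingertips stand 19 mm ahead of it and the grasp point (between the pads) is the TCP; z points along the fingers, y is the line along which they close (so a half turn about z gives the same grasp; the last joint's range is limited). The gripper opens to 95 mm and grips with 3 to 60 N. Pads are 20 mm wide; open, the fingers measure 119 mm over their backs; the gripper's body (75 mm by 180 mm) begins 59 mm behind the grasp point.
Start: joints at [-1.232, 0.491, 1.559, -0, 1.092, -0.106], TCP at [268.948, -564.194, 209.561] pointing down, gripper open.
Joint ranges: [-3.1, 3.1], [-0.84, 2.19], [0.05, 2.79], [-1.13, 4.28], [0.06, 2.93], [-2.69, 2.69]. Speed limits (rad/s): [2.22, 2.22, 2.79, 3.14, 3.14, 3.14].

INTERFACE

Orientations are given as [roll, pitch, yaw] about the fixed x, y, z axes, in that order (R = Rz(yaw) Ry(pitch) Rx(roll)).
In Python, from cell import state, read_camera, job_done gives the robot as it stands.
- The arm moves only by the tool arm_command, never from a script. Its argument "deltas" is a list of rows, each an object of numbers: "dx", "dy", "dz": the shift along the world's x, y, z in m; "yaw": the turn about the world's z in degrees. In form: [{"dx": .., "dy": .., "dz": .., "yaw": ..}, ...]. A call has 1 to 20 rows; each row shifts and turns the commanded pose from where the row before left it; what a row does not reach is not made up. A row lasts 1/10 s, in which the tool goes at most 50 mm and 8.59 degrees, less where a joint would pass 70% of its speed; a pose out of reach is approached as far as the arm can. A call with a gripper value outside its range is refused whole. "gripper" is the finger opening in m, from 0 to 0.0951, set as the call begins (left out, the last holds). The fingers move at their own pace and stop on an object; the grip force is fixed at half the most. Time passes only in rows, so rows that do not move let the fingers close. It gives the time, the measured TCP pose, the force, the opening and the grip force at its end, in the units of the state.
- state(): the state, without advancing time (a new reading comes with each control period).
- read_camera(name): name is "scene" or "side" or "wrist"; returns a dict with "color" (400x640x3 uint8, red, green, blue), "range_z" (400x640 float32, mm along the optical axis (not along the pixel's ray), 0 where there is no reading), "fx", "fy", "cx", "cy" (pixels), "extrinsics" (4x4, takes a point from camera to world coordinates). Camera axes: x right, y up, looking along -z (the intrinsics and any distortion apply to the point x, -y, -z); pixel columns grow to the right and rows downward; lengths in mm; the calibration is good to about 2 mm. A picture is of the moment at which its call begins.
- job_done(): hands the job in; it is judged then, once.
The state is a dict: "t": time; "joints": joint angles; "qvel": joint speeds; "tau": joint torques, N m; "eef_pos": TCP position; "tcp_rot": TCP orientation; "ft_force": force on the tool from outside, world axes, zero at the start; "moment": the same for the moment, N m; "opening": opening from 0.0 (shut) to 1.0 (fully open); "grip_force": force on a finger pad.
Only numpy, scipy, OpenCV 4.12 (cv2) and the standard library are available. Lean on these libraries where they do the work, as an engineer would, in place of code of your own. Each camera call takes 0.05 s, during which the arm holds its last target. There are 200 camera calls.

## Working session

There is one attempt and no reset: what is moved stays moved. The work goes in short steps, Python scripts to look and compute and a tool call to move; the robot and the scene stay as the last step left them, time stands still between calls to the robot, and variables do not carry over. Pictures are saved under pics/ and viewed, at most 10 in all, crops included, and the job is handed in when it is done.

Besides the shell and the picture viewer there is one more tool, called after "Request:" in YAML: its name, and indented under it one key for each argument. arm_command: Moves the arm, as the interface text tells. Its arguments: {"type":"object","properties":{"deltas":{"type":"array"},"gripper":{"type":"number"}},"required":["deltas"]}

```bash
ls; mkdir -p pics
cat > h.py <<'E'
import numpy as np, cv2, pickle
from cell import state, read_camera, job_done
def cam(n):
    c=read_camera(n); pickle.dump(c,open(f'{n}.pkl','wb')); return c
def pts(c):
    h,w=c['range_z'].shape; u,v=np.meshgrid(np.arange(w),np.arange(h)); z=c['range_z'].astype(float)
    P=np.stack([(u-c['cx'])/c['fx']*z,-(v-c['cy'])/c['fy']*z,-z,np.ones_like(z)],-1)
    W=(P@np.array(c['extrinsics']).T)[...,:3]; W[z==0]=np.nan; return W
def save(c,f): cv2.imwrite(f,c['color'][...,::-1])
E
python3 - <<'E'
from h import *
for n in('scene','side'):
    c=cam(n); save(c,f'pics/{n}0.png'); print(n,c['fx'],c['cx'],c['cy'],np.round(c['extrinsics'],3).tolist(),[k for k in c])
print(state())
E
```

```text
pics
scene 457.26323971723434 316.47574226937564 206.87358201854315 [[-0.395, -0.677, 0.621, 1311.024], [0.918, -0.279, 0.281, 392.408], [-0.017, 0.681, 0.732, 1000.11], [0.0, 0.0, 0.0, 1.0]] ['color', 'range_z', 'fx', 'fy', 'cx', 'cy', 'extrinsics']
side 392.31597688164936 322.3659448599577 203.41302960563834 [[-0.969, 0.134, -0.208, 365.454], [-0.247, -0.465, 0.85, 918.866], [0.017, 0.875, 0.483, 604.052], [0.0, 0.0, 0.0, 1.0]] ['color', 'range_z', 'fx', 'fy', 'cx', 'cy', 'extrinsics']
{'t': 0.1, 'joints': array([-1.23159957e+00,  4.91508673e-01,  1.55940679e+00,  6.39156565e-06,
        1.09169937e+00, -1.05545153e-01]), 'qvel': array([-6.31023683e-04, -2.32035888e-03, -1.89752346e-03,  8.92182520e-04,
       -1.89211691e-05,  1.56319517e-04]), 'tau': array([ 4.68260521e-03, -6.13619542e+01, -2.58605933e+01,  6.94546988e-02,
        4.70242719e-02, -7.30637362e-05]), 'eef_pos': array([ 268.86697397, -563.95912728,  209.00805502]), 'tcp_rot': array([-3.14057676e+00, -1.13323518e-04,  4.44738901e-01]), 'ft_force': array([ 0.05528709, -0.17953482,  0.00110267]), 'moment': array([ 0.04527492, -0.01842273,  0.03940445]), 'grip_force': 0.0, 'opening': 1.0004108142918116}
```

View pics/scene0.png

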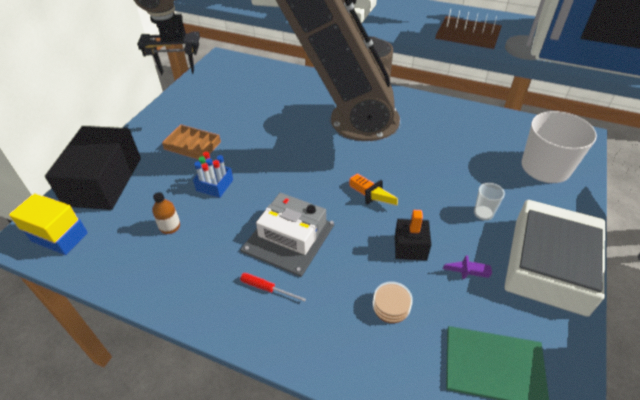

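View pics/side0.png

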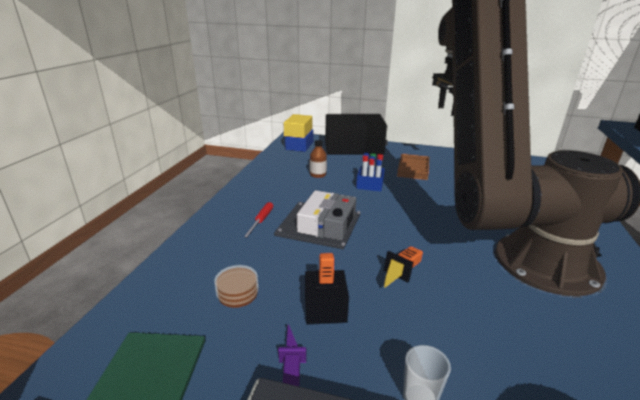

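Scene view: the candidates for the wedge are the orange one standing in the black stand (417,222), a larger orange one lying down (370,188), and a purple one (470,268). I choose the one in the stand. The pack is at (290,232) with the white cover on the far side from the robot, and the rack is at (213,175). The screwdriver is at (270,288), the dishes at (392,302) and the bottle at (166,213).

Run:
```python
from h import *
for n,bx in(('scene',{'pack':(235,180,345,280),'stand':(385,200,440,270),'lying':(340,165,405,215)}),('side',{'pack':(270,180,370,255),'stand':(295,240,355,330),'lying':(370,235,430,295)})):
    c=pickle.load(open(n+'.pkl','rb')); W=pts(c); hsv=cv2.cvtColor(c['color'],cv2.COLOR_RGB2HSV)
    def m(name,lab,zlo,zhi,hs):
        x0,y0,x1,y1=bx[name]; k=np.zeros(hsv.shape[:2],bool);k[y0:y1,x0:x1]=1
        lo,hi=hs; k&=np.all((hsv>=lo)&(hsv<=hi),-1)&(W[...,2]>zlo)&(W[...,2]<zhi)
        p=W[k]
        if len(p)<5: print(n,lab,len(p));return
        r=cv2.minAreaRect(p[:,:2].astype(np.float32)); print(n,lab,len(p),'med',p.mean(0).round(1),'rect',np.round(r[0],1),np.round(r[1],1),round(r[2],1),'z',np.percentile(p[:,2],[2,98]).round(1))
    A=((0,0,0),(180,255,255))
    m('pack','packtop',66,76,A); m('pack','yellowpatch',55,80,((18,90,90),(35,255,255))); m('pack','white',68,76,((0,0,150),(180,60,255)))
    m('pack','plate',6,17,((0,0,0),(180,90,255)))
    m('stand','standtop',66,74,((0,0,0),(180,120,90))); m('stand','orange',75,160,((3,120,100),(17,255,255)));m('stand','orangetop',133,150,((3,120,100),(17,255,255)))
    m('lying','lyingorange',2,160,((3,120,100),(17,255,255)))
    b=(slice(bx['pack'][1],bx['pack'][3]),slice(bx['pack'][0],bx['pack'][2]))
    cv2.imwrite(f'pics/{n}_c.png',cv2.resize(c['color'][min(bx['pack'][1],bx['stand'][1])-5:max(bx['pack'][3],bx['stand'][3])+5,min(bx['pack'][0],bx['stand'][0]):max(bx['pack'][2],bx['stand'][2])][...,::-1],None,fx=3.5,fy=3.5,interpolation=2))
```

```text
scene packtop 1568 med [588.3 -12.5  73.1] rect [580.7 -15. ] [153.6 132.5] 87.4 z [67.  75.9]
scene yellowpatch 73 med [594.8 -12.8  73.7] rect [591.8 -15.2] [122.   22.1] 85.7 z [65.2 78.3]
scene white 884 med [610.6 -11.5  73.2] rect [580.9 -15.3] [153.1 132.2] 87.3 z [68.9 75.8]
scene plate 1670 med [656.5  -2.1  13.4] rect [632.7 -15.7] [237.3 209.3] 2.6 z [ 7.6 16.7]
scene standtop 482 med [515.  307.4  71.4] rect [507.3 306.5] [88.5 84.3] 19.5 z [67.1 73.9]
scene orange 230 med [513.5 308.8 118.5] rect [502.4 308.3] [42.2 27.6] 6.1 z [ 78.8 143.9]
scene orangetop 83 med [509.2 307.3 140.4] rect [507.2 306.9] [29.7 23.2] 24.9 z [134.9 144.3]
scene lyingorange 289 med [352.8 105.2  34.9] rect [350.  112.3] [86.3 43.7] 56.4 z [ 9.3 55.7]
side packtop 1143 med [578.   -4.2  71.9] rect [578.5 -14.5] [154.7 130.2] 86.1 z [67.2 75.4]
side yellowpatch 33 med [595.9 -17.   72.4] rect [595.8 -18.8] [120.2  11.5] 86.8 z [70.7 74.2]
side white 435 med [618.3  -7.3  71.9] rect [613.1 -17.7] [153.4  59.6] 86.6 z [68.8 74.3]
side plate 1009 med [615.2  29.7  11.8] rect [634.8 -17.6] [195.  262.2] 86.3 z [ 6.5 15.9]
side standtop 789 med [501.9 318.   70.1] rect [504.7 307. ] [84.8 88.4] 18.5 z [66.8 72.5]
side orange 437 med [502.7 315.1 115.3] rect [504.1 308.1] [28.7 25.5] 16.8 z [ 79.1 140.9]
side orangetop 128 med [504.  310.6 138.5] rect [504.4 307.7] [25.7 24.3] 14.6 z [133.3 141.4]
side lyingorange 256 med [336.1 107.9  34.7] rect [342.5 114.7] [90. 44.] 75.0 z [12.4 54.9]
```

View pics/scene_c.png

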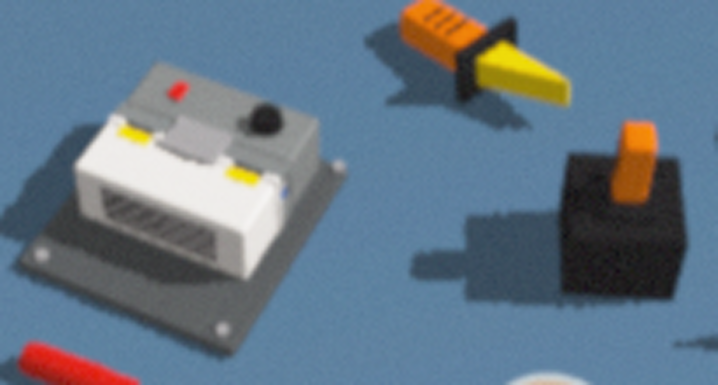

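The crop confirms the upright orange handle (crop px 635,160) in the black stand. It is the smaller of the two orange ones; the larger lies at (435,25) with its blade showing. I'm setting out for a point above the stand.

Request:
arm_command:
  deltas:
    - {"dx":0.018,"dy":0.046,"dz":0.003,"yaw":4.4}
    - {"dx":0.018,"dy":0.046,"dz":0.003,"yaw":4.4}
    - {"dx":0.018,"dy":0.046,"dz":0.003,"yaw":4.4}
    - {"dx":0.018,"dy":0.046,"dz":0.003,"yaw":4.4}
    - {"dx":0.018,"dy":0.046,"dz":0.003,"yaw":4.4}
    - {"dx":0.018,"dy":0.046,"dz":0.003,"yaw":4.4}
    - {"dx":0.018,"dy":0.046,"dz":0.003,"yaw":4.4}
    - {"dx":0.018,"dy":0.046,"dz":0.003,"yaw":4.4}
    - {"dx":0.018,"dy":0.046,"dz":0.003,"yaw":4.4}
    - {"dx":0.018,"dy":0.046,"dz":0.003,"yaw":4.4}
    - {"dx":0.006,"dy":0.046,"yaw":4.4}
    - {"dx":0.006,"dy":0.046,"yaw":4.4}
    - {"dx":0.006,"dy":0.046,"yaw":4.4}
    - {"dx":0.006,"dy":0.046,"yaw":4.4}
    - {"dx":0.006,"dy":0.046,"yaw":4.4}
    - {"dx":0.006,"dy":0.046,"yaw":4.4}
    - {"dx":0.006,"dy":0.046,"yaw":4.4}
    - {"dx":0.006,"dy":0.046,"yaw":4.4}
    - {"dx":0.006,"dy":0.04,"yaw":4.4}
    - {"dx":0}

```text
$.deltas[10]: bad value
```

Run:
```python
from h import *
c=cam('wrist'); save(c,'pics/w1.png'); s=state(); print(s['t'],s['eef_pos'],np.degrees(s['tcp_rot']))
W=pts(c);hsv=cv2.cvtColor(c['color'],cv2.COLOR_RGB2HSV)
for lab,lo,hi,z0,z1 in(('orange top',(3,120,80),(17,255,255),132,150),('standtop',(0,0,0),(180,255,90),64,76)):
    k=np.all((hsv>=lo)&(hsv<=hi),-1)&(W[...,2]>z0)&(W[...,2]<z1)&(np.hypot(W[...,0]-506,W[...,1]-307)<75); p=W[k]
    if len(p)>5: print(lab,len(p),p.mean(0).round(1),cv2.minAreaRect(p[:,:2].astype(np.float32)),np.percentile(p[:,2],[3,97]))
```

```text
0.15 [ 268.88469759 -564.01208647  209.10913756] [-1.79953614e+02 -6.14710595e-03  2.54837238e+01]
```

View pics/w1.png

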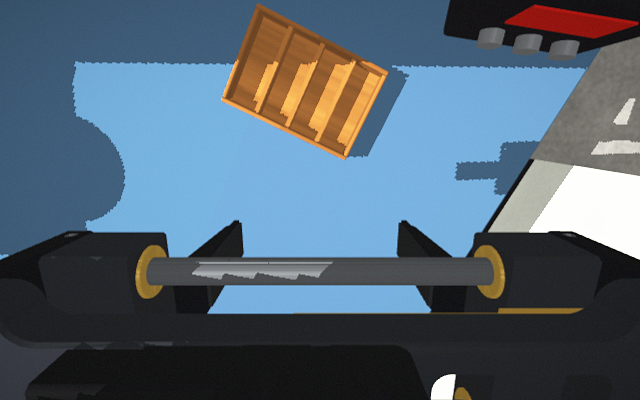

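The wrist view at the start shows the open fingers at (230,260) and (410,260), with a wooden tray at (305,80). Rows need all four keys, so I'm resending the move.

Request:
arm_command:
  deltas:
    - {"dx":0.018,"dy":0.046,"dz":0.003,"yaw":4.4}
    - {"dx":0.018,"dy":0.046,"dz":0.003,"yaw":4.4}
    - {"dx":0.018,"dy":0.046,"dz":0.003,"yaw":4.4}
    - {"dx":0.018,"dy":0.046,"dz":0.003,"yaw":4.4}
    - {"dx":0.018,"dy":0.046,"dz":0.003,"yaw":4.4}
    - {"dx":0.018,"dy":0.046,"dz":0.003,"yaw":4.4}
    - {"dx":0.018,"dy":0.046,"dz":0.003,"yaw":4.4}
    - {"dx":0.018,"dy":0.046,"dz":0.003,"yaw":4.4}
    - {"dx":0.018,"dy":0.046,"dz":0.003,"yaw":4.4}
    - {"dx":0.018,"dy":0.046,"dz":0.003,"yaw":4.4}
    - {"dx":0.006,"dy":0.046,"dz":0,"yaw":4.4}
    - {"dx":0.006,"dy":0.046,"dz":0,"yaw":4.4}
    - {"dx":0.006,"dy":0.046,"dz":0,"yaw":4.4}
    - {"dx":0.006,"dy":0.046,"dz":0,"yaw":4.4}
    - {"dx":0.006,"dy":0.046,"dz":0,"yaw":4.4}
    - {"dx":0.006,"dy":0.046,"dz":0,"yaw":4.4}
    - {"dx":0.006,"dy":0.046,"dz":0,"yaw":4.4}
    - {"dx":0.006,"dy":0.046,"dz":0,"yaw":4.4}
    - {"dx":0.006,"dy":0.04,"dz":0,"yaw":4.4}
    - {"dx":0,"dy":0,"dz":0,"yaw":0}

```text
t: 2.15
eef_pos: [502.8, 307.7, 238.8]
tcp_rot: [-3.142, -0.001, 1.91]
ft_force: [-0.8, -0.5, -0.6]
opening: 1.001
grip_force: 0.0
```

Run:
```python
from h import *
c=cam('wrist'); save(c,'pics/w2.png'); s=state(); print(s['t'],s['eef_pos'],np.degrees(s['tcp_rot']))
W=pts(c);hsv=cv2.cvtColor(c['color'],cv2.COLOR_RGB2HSV)
for lab,lo,hi,z0,z1 in(('orange top',(3,120,80),(17,255,255),132,150),('standtop',(0,0,0),(180,255,90),64,76)):
    k=np.all((hsv>=lo)&(hsv<=hi),-1)&(W[...,2]>z0)&(W[...,2]<z1)&(np.hypot(W[...,0]-506,W[...,1]-307)<75); p=W[k]
    if len(p)>5: print(lab,len(p),p.mean(0).round(1),cv2.minAreaRect(p[:,:2].astype(np.float32)),np.percentile(p[:,2],[3,97]))
```

```text
2.2 [502.53941933 305.56983047 238.7703872 ] [-1.79949044e+02  5.26112828e-03  1.09261111e+02]
orange top 78 [505.9 303.4 136.9] ((503.7157287597656, 307.5616760253906), (27.246458053588867, 23.115564346313477), 19.979660034179688) [134.76027523 138.9821718 ]
standtop 3408 [502.5 312.8  69.4] ((504.08917236328125, 308.5755615234375), (84.32559204101562, 85.19307708740234), 18.307891845703125) [67.81719925 71.14417602]
```

View pics/w2.png

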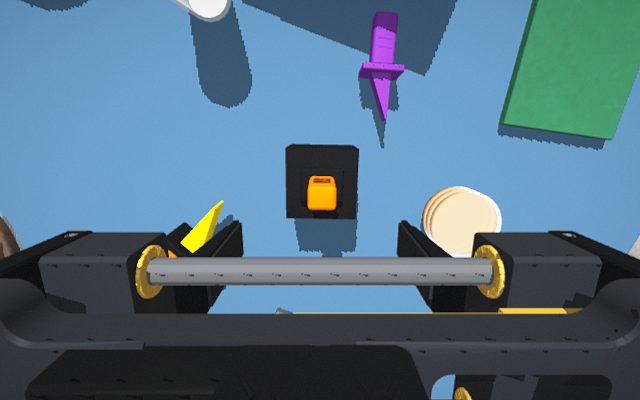

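The wrist view shows the stand (322,180) with the handle (322,192) lined up between the jaws. The purple look-alike is at (382,60) and the dishes are at (462,218). Correcting by 2 mm, descending and gripping.

Request:
arm_command:
  deltas:
    - {"dx":0.002,"dy":0.002,"dz":-0.033,"yaw":-0.5}
    - {"dx":0,"dy":0,"dz":-0.033,"yaw":0}
    - {"dx":0,"dy":0,"dz":-0.033,"yaw":0}
    - {"dx":0,"dy":0,"dz":-0.022,"yaw":0}
    - {"dx":0,"dy":0,"dz":-0.01,"yaw":0}
    - {"dx":0,"dy":0,"dz":0,"yaw":0}

```text
t: 2.8
eef_pos: [504.7, 304.8, 107.8]
tcp_rot: [-3.14, 0.0, 1.894]
ft_force: [-0.3, 0.5, 1.1]
opening: 0.998
grip_force: 0.0
```

Request:
arm_command:
  deltas:
    - {"dx":0,"dy":0,"dz":0,"yaw":0}
    - {"dx":0,"dy":0,"dz":0,"yaw":0}
    - {"dx":0,"dy":0,"dz":0,"yaw":0}
    - {"dx":0,"dy":0,"dz":0,"yaw":0}
    - {"dx":0,"dy":0,"dz":0,"yaw":0}
    - {"dx":0,"dy":0,"dz":0,"yaw":0}
  gripper: 0.01

```text
t: 3.4
eef_pos: [505.0, 305.8, 108.7]
tcp_rot: [3.141, -0.0, 1.895]
ft_force: [0.2, 0.2, 0.6]
opening: 0.551
grip_force: 0.0
```

Request:
arm_command:
  deltas:
    - {"dx":0,"dy":0.002,"dz":0,"yaw":0}
    - {"dx":0,"dy":0,"dz":0,"yaw":0}
    - {"dx":0,"dy":0,"dz":0,"yaw":0}
    - {"dx":0,"dy":0,"dz":0,"yaw":0}
    - {"dx":0,"dy":0,"dz":0,"yaw":0}
    - {"dx":0,"dy":0,"dz":0,"yaw":0}
    - {"dx":0,"dy":0,"dz":0,"yaw":0}

```text
t: 4.1
eef_pos: [504.9, 307.8, 108.5]
tcp_rot: [-3.142, 0.0, 1.895]
ft_force: [-0.1, -0.1, -1.4]
opening: 0.294
grip_force: 30.0
```

Request:
arm_command:
  deltas:
    - {"dx":0,"dy":0,"dz":0.02,"yaw":0}
    - {"dx":0,"dy":0,"dz":0.04,"yaw":0}
    - {"dx":0,"dy":0,"dz":0.04,"yaw":0}
    - {"dx":0,"dy":0,"dz":0.01,"yaw":0}
    - {"dx":0,"dy":0,"dz":0,"yaw":0}

```text
t: 4.6
eef_pos: [505.3, 308.0, 219.8]
tcp_rot: [3.139, -0.0, 1.895]
ft_force: [0.9, 0.0, -1.9]
opening: 0.293
grip_force: 30.0
```

Run:
```python
from h import *
s=state(); print(s['t'],s['eef_pos'],s['ft_force'],s['opening'])
for n in('scene','side'):
    c=cam(n); W=pts(c);hsv=cv2.cvtColor(c['color'],cv2.COLOR_RGB2HSV)
    k=np.all((hsv>=(20,110,90))&(hsv<=(35,255,255)),-1)&(np.hypot(W[...,0]-505,W[...,1]-308)<40); p=W[k]; 
    a=np.radians(18.7); d=p[:,:2]-[504.9,307.8]; lx=d@[np.cos(a),np.sin(a)]; ly=d@[-np.sin(a),np.cos(a)]
    print(n,len(p))
    for z0 in range(100,175,10):
        q=(p[:,2]>z0)&(p[:,2]<=z0+10)
        if q.sum()>3: print(z0,q.sum(),np.percentile(lx[q],[3,97]).round(1),np.percentile(ly[q],[3,97]).round(1))
    v,u=np.nonzero(k)
    if n=='side': cv2.imwrite('pics/s2.png',cv2.resize(c['color'][150:350,230:430][...,::-1],None,fx=3,fy=3,interpolation=2))
```

```text
4.6 [505.31981215 307.96295909 219.84416098] [ 0.91482588  0.00522754 -1.90520054] 0.2932554906272296
scene 54
130 12 [-8.7 -4.7] [-8.4  6.8]
140 11 [-3.7 -0.1] [-10.3   6.7]
150 13 [-1.4  3.2] [-10.6   7.2]
side 143
130 13 [-10.6  -5.3] [ 6.4 10.1]
140 20 [-10.3  -2.4] [ 6.4 10.5]
150 25 [-10.1   1.6] [ 6.3 10.2]
160 38 [-10.    5.4] [ 6.9 10.6]
170 17 [-10.5   7.7] [ 7.1 10.5]
```

View pics/s2.png

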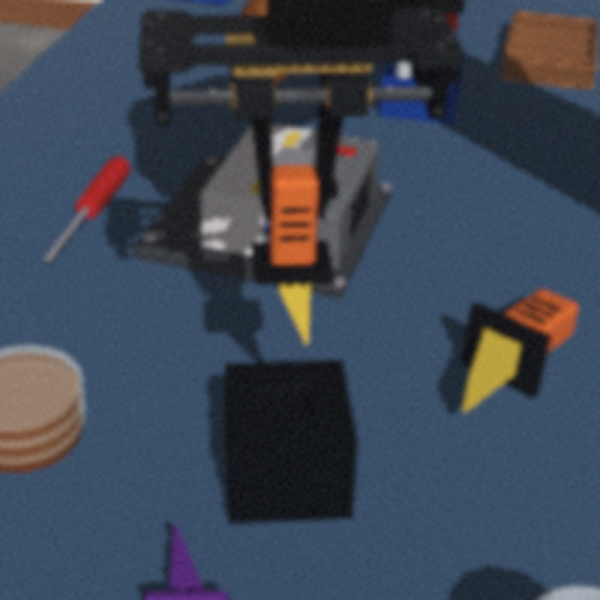

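The side view shows the wedge held upright above the stand, blade (300,315) with its upright side on the right, which is the -x side (towards the robot). So the wedge's x axis is at +18.7°, as wanted. Next, a look over the pack from its right end.

Request:
arm_command:
  deltas:
    - {"dx":0.009,"dy":-0.02,"dz":0,"yaw":-2.4}
    - {"dx":0.009,"dy":-0.046,"dz":0,"yaw":-2.4}
    - {"dx":0.009,"dy":-0.047,"dz":0,"yaw":-2.4}
    - {"dx":0.009,"dy":-0.047,"dz":0,"yaw":-2.4}
    - {"dx":0.009,"dy":-0.047,"dz":0,"yaw":-2.4}
    - {"dx":0.009,"dy":-0.047,"dz":0,"yaw":-2.4}
    - {"dx":0.009,"dy":-0.047,"dz":0,"yaw":-2.4}
    - {"dx":0.009,"dy":-0.047,"dz":0,"yaw":-2.4}
    - {"dx":0.008,"dy":-0.03,"dz":0,"yaw":-2.4}
    - {"dx":0,"dy":-0.02,"dz":0,"yaw":0}
    - {"dx":0,"dy":0,"dz":0,"yaw":0}
    - {"dx":0,"dy":0,"dz":0,"yaw":0}
    - {"dx":0,"dy":0,"dz":0,"yaw":0}

```text
t: 6.0
eef_pos: [584.6, -89.2, 217.7]
tcp_rot: [-3.14, -0.0, 1.519]
ft_force: [0.1, 0.4, -1.1]
opening: 0.294
grip_force: 30.0
```

Run:
```python
from h import *
c=cam('wrist'); save(c,'pics/w3.png'); s=state(); print(s['t'],s['eef_pos'],np.degrees(s['tcp_rot']))
W=pts(c);hsv=cv2.cvtColor(c['color'],cv2.COLOR_RGB2HSV)
near=(np.hypot(W[...,0]-585,W[...,1]+15)<130)
def m(lab,lo,hi,z0,z1,ex=None):
    k=np.all((hsv>=lo)&(hsv<=hi),-1)&(W[...,2]>z0)&(W[...,2]<z1)&near
    n,L,st,_=cv2.connectedComponentsWithStats(k.astype(np.uint8))
    for i in range(1,n):
        if st[i,4]<40: continue
        p=W[L==i]; r=cv2.minAreaRect(p[:,:2].astype(np.float32)); v,u=np.nonzero(L==i)
        print(lab,st[i].tolist(),p.mean(0).round(1),np.round(r[0],1),np.round(r[1],1),round(r[2],1))
m('top',(0,0,0),(180,255,255),64,74.5)
m('white',(0,0,170),(180,50,255),64,76)
m('yel',(20,110,90),(35,255,255),60,80)
m('hood',(0,0,0),(180,255,255),75,82)
m('blue',(105,150,90),(125,255,255),20,76)
```

```text
6.05 [584.73851704 -89.13902778 218.01636592] [-1.79950385e+02 -1.77927592e-02  8.70512494e+01]
top [247, 39, 129, 149, 15395] [580.1 -10.   71.2] [578.3 -13.1] [150.2 130.3] 86.3
white [247, 39, 129, 149, 14070] [581.4  -9.8  71.3] [578.6 -13.1] [150.1 129.6] 86.2
white [302, 113, 22, 19, 94] [578.9 -16.7  75.5] [580.5 -16.5] [20.9 17.6] 8.7
yel [322, 55, 13, 29, 346] [598.   32.9  71.7] [598.2  33.6] [28. 12.] 86.2
yel [321, 152, 11, 25, 271] [591.9 -62.7  71.8] [591.9 -62.8] [26.4 11. ] 87.1
hood [261, 64, 24, 26, 84] [547.1  23.4  78.7] [544.9  25. ] [25.8 14.9] 42.3
hood [297, 93, 33, 49, 1502] [580.4 -12.8  76.3] [580.7 -13.4] [47.9 33.4] 86.0
```

View pics/w3.png

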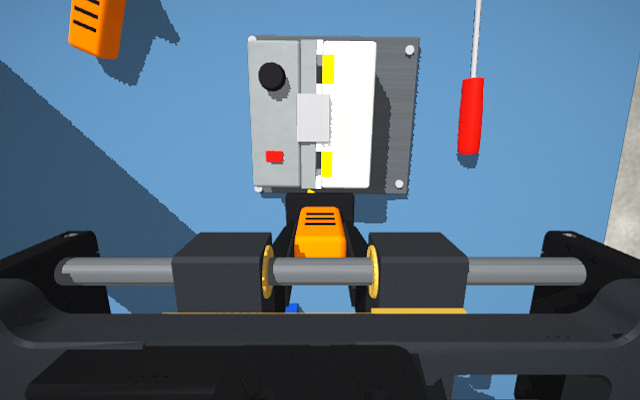

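The wrist view shows the yellow patches at (328,69) and (326,164), the hood at (313,117) and the screwdriver at (472,115). The measured sizes, 150x130, 48x33 and 28x12, match the given ones. Pack origin is about (583.4, -13.6), yaw -3.8°. Next I go above the right notch.

Request:
arm_command:
  deltas:
    - {"dx":0.007,"dy":0.028,"dz":0,"yaw":-0.85}
    - {"dx":0,"dy":0,"dz":-0.025,"yaw":0}
    - {"dx":0,"dy":0,"dz":-0.02,"yaw":0}
    - {"dx":0,"dy":0,"dz":0,"yaw":0}
    - {"dx":0,"dy":0,"dz":0,"yaw":0}

```text
t: 6.55
eef_pos: [592.1, -61.6, 173.9]
tcp_rot: [-3.142, -0.0, 1.504]
ft_force: [0.5, -0.1, -0.8]
opening: 0.291
grip_force: 30.0
```

```bash
cat >> h.py <<'E'
O=np.array([583.4,-13.6]); YAW=np.radians(-3.8)
def topack(p):
    d=p[...,:2]-O; c,s=np.cos(YAW),np.sin(YAW)
    return np.stack([d[...,0]*c+d[...,1]*s,-d[...,0]*s+d[...,1]*c,p[...,2]],-1)
def rep(c,n):
    """slices of the blade, and patch inner edges, in pack axes"""
    P=topack(pts(c)); hsv=cv2.cvtColor(c['color'],cv2.COLOR_RGB2HSV)
    yel=np.all((hsv>=(20,110,80))&(hsv<=(35,255,255)),-1)
    for side in(1,-1):
        k=yel&(abs(P[...,1]-48*side)<22)&(abs(P[...,0]-20)<35)
        b=k&(P[...,2]>76); f=k&(abs(P[...,2]-72)<3)
        if f.sum()>10: print(n,'patch',side,f.sum(),'x',np.percentile(P[f][:,0],[3,50,97]).round(1),'y',np.percentile(P[f][:,1],[3,97]).round(1))
        for z0 in range(76,140,8):
            q=b&(P[...,2]>z0)&(P[...,2]<=z0+8)
            if q.sum()>3: print(n,'blade',side,z0,q.sum(),'x',np.percentile(P[q][:,0],[3,97]).round(1),'y',np.percentile(P[q][:,1],[3,97]).round(1))
    w=np.all((hsv<=(180,60,255))&(hsv>=(0,0,150)),-1)
E
python3 - <<'E'
from h import *
s=state(); print(s['t'],topack(s['eef_pos']),np.degrees(s['tcp_rot']),s['ft_force'])
for n in('scene','side','wrist'): c=cam(n); rep(c,n)
c=pickle.load(open('scene.pkl','rb')); a=cv2.resize(c['color'][160:280,230:350],(480,480),interpolation=2)
c=pickle.load(open('wrist.pkl','rb')); b=cv2.resize(c['color'][60:220,240:400],(480,480),interpolation=2)
cv2.imwrite('pics/m4.png',np.hstack([a,b])[:, :, ::-1][:, :800] if 0 else cv2.resize(np.hstack([a,b])[...,::-1],(800,400)))
E
```

```text
6.55 [ 11.84386708 -47.30503626 173.94114307] [-1.79996322e+02 -3.14271182e-03  8.61835529e+01] [ 0.5013104  -0.07938862 -0.76268675]
scene patch 1 21 x [ 6.6 11.4 16.4] y [36.8 57.5]
scene blade 1 76 7 x [10.3 19. ] y [37.4 55.9]
scene patch -1 13 x [-1.4 11.3 17.4] y [-59.4 -40.4]
scene blade -1 76 10 x [ 9.7 20.5] y [-58.3 -41.2]
scene blade -1 84 8 x [-0.6  6. ] y [-54.9 -38.7]
scene blade -1 92 7 x [4.5 8.8] y [-52.7 -37.6]
scene blade -1 100 10 x [ 3.2 11.9] y [-54.3 -38.5]
scene blade -1 108 7 x [ 3. 14.] y [-41.1 -38.2]
scene blade -1 116 5 x [ 2.7 16.9] y [-38.7 -37.4]
side patch 1 12 x [ 9.4 12.6 15.9] y [35.1 54.3]
side patch -1 12 x [ 9.2 13.5 16.6] y [-63.6 -37.4]
side blade -1 84 6 x [0.7 6. ] y [-50.1 -38.4]
side blade -1 92 11 x [-0.1  9.4] y [-50.6 -35.9]
side blade -1 100 11 x [0.5 9.2] y [-48.6 -38.1]
side blade -1 108 14 x [ 0.7 13.2] y [-47.6 -36.1]
side blade -1 116 20 x [ 0.7 17.7] y [-47.2 -37.2]
side blade -1 124 18 x [ 0.6 19.4] y [-45.8 -38.1]
wrist patch 1 440 x [ 5.9 12.  17.3] y [35.1 60.9]
wrist patch -1 91 x [ 6.1 11.9 17.6] y [-41.5 -35.4]
wrist blade -1 84 10 x [0.9 5.3] y [-37.4 -36.9]
wrist blade -1 132 20 x [ 2.6 15.7] y [-27.4 -27. ]
```

View pics/m4.png

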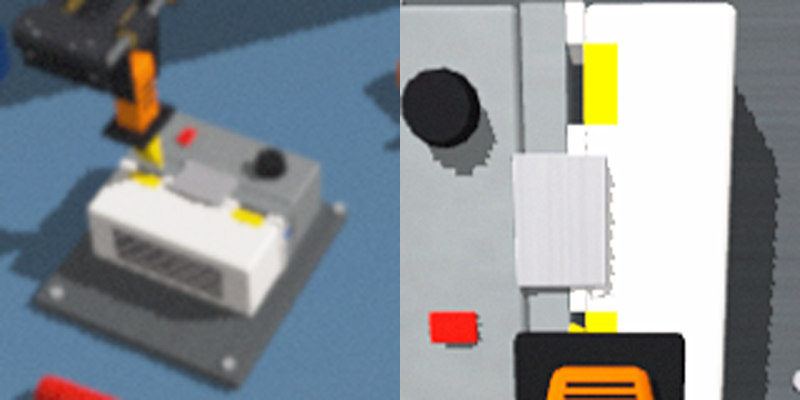

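The crop shows the blade over the right notch: in the scene half the blade (150,150) stands above the patch (145,180), and in the wrist half the blade tip (575,325) stands in the dark gap. The upright side is at x ≈ +0.7 mm. I'm going down gently.

Request:
arm_command:
  deltas:
    - {"dx":0,"dy":0,"dz":-0.006,"yaw":0}
    - {"dx":0,"dy":0,"dz":-0.006,"yaw":0}
    - {"dx":0,"dy":0,"dz":-0.005,"yaw":0}
    - {"dx":0,"dy":0,"dz":0,"yaw":0}

```text
t: 7.1
eef_pos: [592.1, -62.3, 155.8]
tcp_rot: [-3.142, -0.0, 1.503]
ft_force: [2.0, -0.6, -2.1]
opening: 0.29
grip_force: 30.0
```

Request:
arm_command:
  deltas:
    - {"dx":0,"dy":0,"dz":-0.003,"yaw":0}
    - {"dx":0,"dy":0,"dz":-0.003,"yaw":0}
    - {"dx":0,"dy":0,"dz":-0.003,"yaw":0}
    - {"dx":0,"dy":0,"dz":0,"yaw":0}

```text
t: 7.5
eef_pos: [592.0, -62.3, 148.8]
tcp_rot: [3.14, 0.0, 1.504]
ft_force: [-2.8, 0.9, 10.8]
opening: 0.293
grip_force: 30.0
```

Request:
arm_command:
  deltas:
    - {"dx":0,"dy":0,"dz":-0.003,"yaw":0}
    - {"dx":0,"dy":0,"dz":0,"yaw":0}
    - {"dx":0,"dy":0,"dz":0,"yaw":0}

```text
t: 7.8
eef_pos: [592.0, -62.4, 145.9]
tcp_rot: [3.14, 0.001, 1.504]
ft_force: [-2.8, -0.1, 11.6]
opening: 0.296
grip_force: 30.0
```

```bash
cat >> h.py <<'E'
def cover(c,n):
    """far edge of the white top at each end -> opening (edge at 60 when home)"""
    P=topack(pts(c)); k=(abs(P[...,2]-72)<2.5)
    for y0 in(-65,-48,-30,30,48,65):
        q=k&(abs(P[...,1]-y0)<6)&(P[...,0]>20)&(P[...,0]<110)
        if q.sum()>5: print(n,'y',y0,'far edge-60:',(np.percentile(P[q][:,0],98)-60).round(1),end=' | ')
    print()
E
python3 - <<'E'
from h import *
s=state(); print(s['t'],topack(s['eef_pos']),s['ft_force'])
c=cam('wrist'); rep(c,'w'); cover(c,'w'); c=cam('scene'); rep(c,'sc'); cover(c,'sc')
E
```

```text
7.8 [ 11.85765588 -48.10186113 145.90459304] [-2.82078794 -0.12126161 11.62032602]
w patch 1 546 x [ 6.8 12.3 17.9] y [34.8 60.4]
w patch -1 15 x [ 9.2 14.8 19.1] y [-35.4 -34.5]
w blade -1 108 22 x [ 3.  17.7] y [-27.9 -27.4]
w y -65 far edge-60: 1.2 | w y -48 far edge-60: 0.4 | w y -30 far edge-60: 0.1 | w y 30 far edge-60: -1.3 | w y 48 far edge-60: -1.8 | w y 65 far edge-60: -1.9 | 
sc patch 1 18 x [ 6.3 13.3 17.4] y [37.9 57. ]
sc blade 1 76 6 x [10.3 15.7] y [36.2 58.9]
sc patch -1 22 x [ 5.4 13.1 19.6] y [-58.9 -38.7]
sc blade -1 76 13 x [ 0.4 18.9] y [-60.6 -38.5]
sc blade -1 84 6 x [ 4.8 13.7] y [-40.9 -37.7]
sc blade -1 108 4 x [26.4 34.3] y [-38.  -29.8]
sc y -65 far edge-60: 4.5 | sc y -48 far edge-60: 3.7 | sc y -30 far edge-60: 2.7 | sc y 30 far edge-60: 1.1 | sc y 48 far edge-60: 0.7 | sc y 65 far edge-60: 0.7 |
```

Request:
arm_command:
  deltas:
    - {"dx":0,"dy":0,"dz":0.016,"yaw":0}
    - {"dx":0,"dy":0,"dz":0.016,"yaw":0}
    - {"dx":0,"dy":0,"dz":0,"yaw":0}
    - {"dx":0.0032,"dy":0.048,"dz":0,"yaw":0}
    - {"dx":0.0032,"dy":0.048,"dz":0,"yaw":0}
    - {"dx":0,"dy":0,"dz":0,"yaw":0}
    - {"dx":0,"dy":0,"dz":0,"yaw":0}

```text
t: 8.6
eef_pos: [597.9, 34.8, 175.6]
tcp_rot: [-3.14, 0.0, 1.505]
ft_force: [-0.1, -0.2, -1.2]
opening: 0.292
grip_force: 30.0
```

Run:
```python
from h import *
s=state(); print(s['t'],topack(s['eef_pos']),s['ft_force'],s['tcp_rot'])
for n in('scene','side'): c=cam(n); rep(c,n); cover(c,n)
```

```text
8.6 [ 11.27669302  49.22159145 175.64120771] [-0.12240436 -0.21834239 -1.16066914] [-3.14040485e+00  1.92231197e-04  1.50549910e+00]
scene patch 1 20 x [ 7.2 12.1 17. ] y [33.7 57.7]
scene blade 1 76 8 x [ 2.2 19.2] y [37.8 52.2]
scene blade 1 84 4 x [1.9 3. ] y [48.6 57.5]
scene blade 1 92 8 x [1.1 7.5] y [42.7 58.1]
scene blade 1 100 9 x [-0.1 11.7] y [42.3 57.5]
scene blade 1 108 7 x [ 0.9 11.6] y [57.  57.8]
scene patch -1 17 x [ 9.3 13.4 18.5] y [-60.1 -38.3]
scene blade -1 76 8 x [12.1 22. ] y [-55.3 -37.4]
scene y -65 far edge-60: 3.6 | scene y -48 far edge-60: 4.0 | scene y -30 far edge-60: 3.1 | scene y 30 far edge-60: 2.0 | scene y 48 far edge-60: 2.3 | scene y 65 far edge-60: 2.0 | 
side patch 1 16 x [ 9.3 13.5 17.3] y [30.6 55.4]
side blade 1 84 4 x [0.3 1.9] y [42.4 57.5]
side blade 1 92 14 x [-0.   6.9] y [44.1 58.8]
side blade 1 100 15 x [-0.2  9.9] y [45.  57.8]
side blade 1 108 18 x [-0.3 13. ] y [45.1 57.3]
side blade 1 116 18 x [-0.2 15.3] y [50.  58.8]
side blade 1 124 20 x [ 1.2 18.4] y [51.2 59.7]
side patch -1 11 x [11.2 14.7 41.2] y [-61.1 -39.8]
side y -48 far edge-60: 0.7 | side y -30 far edge-60: -0.9 | side y 30 far edge-60: -3.9 | side y 48 far edge-60: -4.3 | side y 65 far edge-60: -2.2 |
```

Request:
arm_command:
  deltas:
    - {"dx":0.0005,"dy":-0.001,"dz":-0.007,"yaw":0}
    - {"dx":0,"dy":0,"dz":-0.007,"yaw":0}
    - {"dx":0,"dy":0,"dz":-0.006,"yaw":0}
    - {"dx":0,"dy":0,"dz":0,"yaw":0}

```text
t: 9.1
eef_pos: [598.4, 32.4, 155.3]
tcp_rot: [-3.14, 0.0, 1.503]
ft_force: [0.3, 0.0, -1.5]
opening: 0.294
grip_force: 30.0
```

Request:
arm_command:
  deltas:
    - {"dx":0,"dy":0,"dz":-0.004,"yaw":0}
    - {"dx":0,"dy":0,"dz":-0.003,"yaw":0}
    - {"dx":0,"dy":0,"dz":-0.003,"yaw":0}
    - {"dx":0,"dy":0,"dz":-0.003,"yaw":0}
    - {"dx":0,"dy":0,"dz":-0.003,"yaw":0}
    - {"dx":0,"dy":0,"dz":0,"yaw":0}

```text
t: 9.7
eef_pos: [598.2, 33.0, 141.7]
tcp_rot: [-3.141, -0.0, 1.504]
ft_force: [-6.3, -0.0, 10.1]
opening: 0.296
grip_force: 30.0
```

Run:
```python
from h import *
s=state(); print(s['t'],topack(s['eef_pos']),s['ft_force'],s['tcp_rot'])
for n in('scene','side'): c=cam(n); rep(c,n); cover(c,n)
```

```text
9.7 [ 11.72737807  47.4707365  141.70600394] [-6.25977539e+00 -1.56964738e-03  1.01368639e+01] [-3.14138673e+00 -1.46914264e-05  1.50361631e+00]
scene patch 1 18 x [ 1.5 15.6 20.7] y [34.2 56.4]
scene blade 1 76 12 x [ 7.4 23.7] y [38.3 58.1]
scene patch -1 17 x [10.5 14.8 20.3] y [-61.2 -38.5]
scene blade -1 76 7 x [13.  22.1] y [-54.3 -36.4]
scene y -65 far edge-60: 3.1 | scene y -48 far edge-60: 3.4 | scene y -30 far edge-60: 5.1 | scene y 30 far edge-60: 5.4 | scene y 48 far edge-60: 4.5 | scene y 65 far edge-60: 5.5 | 
side patch 1 15 x [ 0.5 14.  21.2] y [41.7 57. ]
side blade 1 76 20 x [-0.1 13.8] y [42.3 57.9]
side blade 1 84 20 x [-0.  17.7] y [42.5 57.4]
side blade 1 92 15 x [ 1.3 18.8] y [51.7 58.2]
side y 30 far edge-60: -1.1 | side y 48 far edge-60: 1.7 | side y 65 far edge-60: 1.1 |
```

Request:
arm_command:
  deltas:
    - {"dx":0,"dy":0,"dz":-0.003,"yaw":0}
    - {"dx":0,"dy":0,"dz":-0.002,"yaw":0}
    - {"dx":0,"dy":0,"dz":0,"yaw":0}
    - {"dx":0,"dy":0,"dz":0.02,"yaw":0}
    - {"dx":0,"dy":0,"dz":0.02,"yaw":0}
    - {"dx":0,"dy":0,"dz":0,"yaw":0}
    - {"dx":-0.0032,"dy":-0.048,"dz":0,"yaw":0}
    - {"dx":-0.0032,"dy":-0.047,"dz":0,"yaw":0}
    - {"dx":0,"dy":0,"dz":0,"yaw":0}
    - {"dx":0,"dy":0,"dz":0,"yaw":0}

```text
t: 10.8
eef_pos: [592.1, -63.1, 174.6]
tcp_rot: [-3.141, -0.0, 1.501]
ft_force: [-0.7, -0.5, -1.5]
opening: 0.295
grip_force: 30.0
```

Run:
```python
from h import *
s=state(); print(s['t'],topack(s['eef_pos']),s['ft_force'],s['tcp_rot'])
for n in('scene','side'): c=cam(n); rep(c,n); cover(c,n)
```

```text
10.8 [ 12.00125022 -48.81022299 174.56224898] [-0.71253682 -0.47037894 -1.49823681] [-3.14085488e+00 -2.58260203e-04  1.50117410e+00]
scene patch 1 21 x [10.8 18.1 23.5] y [34.6 59.1]
scene blade 1 76 8 x [14.7 22.8] y [42.  57.6]
scene patch -1 16 x [10.1 13.6 20.4] y [-60.2 -38.6]
scene blade -1 76 9 x [ 3.8 23.5] y [-58.3 -37.7]
scene blade -1 84 5 x [2.3 5. ] y [-58.8 -41.8]
scene blade -1 92 10 x [3.1 9.4] y [-55.3 -39.7]
scene blade -1 100 8 x [-0.  11.9] y [-49.3 -39.1]
scene blade -1 108 8 x [ 4.5 13.3] y [-43.8 -38.8]
scene blade -1 116 5 x [ 3.5 15.5] y [-41.3 -39.6]
scene y -65 far edge-60: 3.1 | scene y -48 far edge-60: 4.9 | scene y -30 far edge-60: 5.1 | scene y 30 far edge-60: 5.8 | scene y 48 far edge-60: 7.6 | scene y 65 far edge-60: 4.5 | 
side patch 1 13 x [14.8 19.  21.8] y [37.8 54.1]
side patch -1 15 x [11.6 15.7 19.4] y [-67.4 -41.3]
side blade -1 84 7 x [0.3 3.7] y [-52.7 -39.2]
side blade -1 92 10 x [0.3 9.9] y [-50.2 -37.8]
side blade -1 100 10 x [ 0.2 13.1] y [-46.3 -36.6]
side blade -1 108 16 x [-0.1 13.1] y [-46.3 -37. ]
side blade -1 116 18 x [ 0.7 16.5] y [-48.5 -37.4]
side blade -1 124 17 x [ 1.3 18.9] y [-44.6 -36.9]
side y -65 far edge-60: -0.4 | side y -48 far edge-60: -0.2 | side y -30 far edge-60: 2.2 | side y 30 far edge-60: 1.3 | side y 48 far edge-60: 2.1 | side y 65 far edge-60: 3.4 |
```

Request:
arm_command:
  deltas:
    - {"dx":0,"dy":0,"dz":-0.012,"yaw":0}
    - {"dx":0,"dy":0,"dz":-0.011,"yaw":0}
    - {"dx":0,"dy":0,"dz":-0.004,"yaw":0}
    - {"dx":0,"dy":0,"dz":-0.004,"yaw":0}
    - {"dx":0,"dy":0,"dz":-0.003,"yaw":0}
    - {"dx":0,"dy":0,"dz":-0.003,"yaw":0}
    - {"dx":0,"dy":0,"dz":-0.003,"yaw":0}
    - {"dx":0,"dy":0,"dz":-0.003,"yaw":0}
    - {"dx":0,"dy":0,"dz":0,"yaw":0}

```text
t: 11.8
eef_pos: [592.0, -62.1, 133.6]
tcp_rot: [-3.142, 0.0, 1.504]
ft_force: [-5.9, 0.4, 10.4]
opening: 0.295
grip_force: 30.0
```

Run:
```python
from h import *
s=state(); print(s['t'],topack(s['eef_pos']),s['ft_force'],s['tcp_rot'],s['opening'])
for n in('scene','side'): c=cam(n); rep(c,n); cover(c,n)
```

```text
11.8 [ 11.81331352 -47.80077028 133.64972761] [-5.89705352  0.35416856 10.44500035] [-3.14156654e+00  3.25692961e-04  1.50382579e+00] 0.2945168542744088
scene patch 1 17 x [12.3 17.3 24.1] y [35.3 58.7]
scene blade 1 76 13 x [15.4 26.3] y [37.4 57.9]
scene patch -1 18 x [ 3.9 19.9 23.7] y [-60.2 -36.2]
scene blade -1 76 9 x [ 3.  26.5] y [-60.6 -37.2]
scene blade -1 100 4 x [22.3 34.9] y [-29.7 -28.2]
scene y -65 far edge-60: 9.4 | scene y -48 far edge-60: 8.9 | scene y -30 far edge-60: 6.8 | scene y 30 far edge-60: 7.8 | scene y 48 far edge-60: 7.7 | scene y 65 far edge-60: 7.6 | 
side patch 1 13 x [14.9 19.1 23. ] y [38.2 58.8]
side patch -1 12 x [ 4.2 11.9 22.4] y [-49.  -38.5]
side blade -1 76 18 x [ 0.1 17.4] y [-49.  -36.2]
side blade -1 84 16 x [ 0.  19.2] y [-45.2 -37.3]
side y -65 far edge-60: 0.6 | side y -48 far edge-60: 2.6 | side y -30 far edge-60: 4.9 | side y 30 far edge-60: 4.0 | side y 48 far edge-60: 2.4 | side y 65 far edge-60: 2.5 |
```

Request:
arm_command:
  deltas:
    - {"dx":0,"dy":0,"dz":-0.003,"yaw":0}
    - {"dx":0,"dy":0,"dz":0,"yaw":0}
    - {"dx":0,"dy":0,"dz":0.015,"yaw":0}
    - {"dx":0,"dy":0,"dz":0.02,"yaw":0}
    - {"dx":0,"dy":0,"dz":0.011,"yaw":0}
    - {"dx":0,"dy":0,"dz":0,"yaw":0}
    - {"dx":0.0032,"dy":0.048,"dz":0,"yaw":0}
    - {"dx":0.0032,"dy":0.047,"dz":0,"yaw":0}
    - {"dx":0,"dy":0,"dz":0,"yaw":0}
    - {"dx":0,"dy":0,"dz":0,"yaw":0}

```text
t: 12.9
eef_pos: [598.5, 33.8, 174.6]
tcp_rot: [-3.14, 0.0, 1.506]
ft_force: [0.1, -0.9, -1.6]
opening: 0.294
grip_force: 30.0
```

Request:
arm_command:
  deltas:
    - {"dx":0,"dy":0,"dz":-0.014,"yaw":0}
    - {"dx":0,"dy":0,"dz":-0.014,"yaw":0}
    - {"dx":0,"dy":0,"dz":-0.004,"yaw":0}
    - {"dx":0,"dy":0,"dz":-0.004,"yaw":0}
    - {"dx":0,"dy":0,"dz":-0.003,"yaw":0}
    - {"dx":0,"dy":0,"dz":-0.003,"yaw":0}
    - {"dx":0,"dy":0,"dz":-0.003,"yaw":0}
    - {"dx":0,"dy":0,"dz":-0.003,"yaw":0}
    - {"dx":0,"dy":0,"dz":0,"yaw":0}

```text
t: 13.8
eef_pos: [598.3, 32.7, 128.5]
tcp_rot: [-3.141, 0.0, 1.503]
ft_force: [-2.2, -1.1, 0.4]
opening: 0.292
grip_force: 30.0
```

Run:
```python
from h import *
s=state(); print(s['t'],topack(s['eef_pos']),s['ft_force'],s['tcp_rot'],s['opening'])
for n in('scene','side'): c=cam(n); rep(c,n); cover(c,n)
```

```text
13.8 [ 11.78122176  47.23358203 128.52858241] [-2.20435209 -1.12053191  0.43989012] [-3.14138395e+00  4.69663493e-05  1.50338564e+00] 0.29218626100240835
scene blade 1 76 7 x [20.8 27.8] y [40.3 58.9]
scene blade 1 92 9 x [25.5 37.5] y [48.2 67.2]
scene patch -1 16 x [15.5 19.9 25.6] y [-58.6 -39.5]
scene blade -1 76 9 x [17.4 28.5] y [-58.6 -45.6]
scene y -65 far edge-60: 10.0 | scene y -48 far edge-60: 9.7 | scene y -30 far edge-60: 10.2 | scene y 30 far edge-60: 8.9 | scene y 48 far edge-60: 10.3 | scene y 65 far edge-60: 10.1 | 
side patch 1 19 x [ 1.  12.7 26.7] y [44.3 58.8]
side blade 1 76 19 x [ 0.8 19.3] y [50.1 57.1]
side blade 1 84 5 x [-3.  19.9] y [55.4 63.2]
side patch -1 14 x [16.7 21.2 28. ] y [-64. -39.]
side y -48 far edge-60: 6.0 | side y -30 far edge-60: 8.8 | side y 30 far edge-60: 7.9 | side y 48 far edge-60: 7.4 | side y 65 far edge-60: 8.4 |
```

Request:
arm_command:
  deltas:
    - {"dx":0,"dy":0,"dz":-0.003,"yaw":0}
    - {"dx":0,"dy":0,"dz":-0.002,"yaw":0}
    - {"dx":0,"dy":0,"dz":-0.002,"yaw":0}
    - {"dx":0,"dy":0,"dz":0,"yaw":0}
    - {"dx":0,"dy":0,"dz":0.015,"yaw":0}
    - {"dx":0,"dy":0,"dz":0.02,"yaw":0}
    - {"dx":0,"dy":0,"dz":0.019,"yaw":0}
    - {"dx":0,"dy":0,"dz":0,"yaw":0}
    - {"dx":-0.0032,"dy":-0.048,"dz":0,"yaw":0}
    - {"dx":-0.0032,"dy":-0.048,"dz":0,"yaw":0}
    - {"dx":0,"dy":0,"dz":0,"yaw":0}
    - {"dx":0,"dy":0,"dz":0,"yaw":0}

```text
t: 15.1
eef_pos: [592.3, -64.2, 173.6]
tcp_rot: [-3.141, -0.0, 1.501]
ft_force: [0.3, 0.5, -1.2]
opening: 0.291
grip_force: 30.0
```

Request:
arm_command:
  deltas:
    - {"dx":0,"dy":0,"dz":-0.015,"yaw":0}
    - {"dx":0,"dy":0,"dz":-0.015,"yaw":0}
    - {"dx":0,"dy":0,"dz":-0.008,"yaw":0}
    - {"dx":0,"dy":0,"dz":-0.003,"yaw":0}
    - {"dx":0,"dy":0,"dz":-0.003,"yaw":0}
    - {"dx":0,"dy":0,"dz":-0.003,"yaw":0}
    - {"dx":0,"dy":0,"dz":-0.003,"yaw":0}
    - {"dx":0,"dy":0,"dz":-0.003,"yaw":0}
    - {"dx":0,"dy":0,"dz":-0.003,"yaw":0}
    - {"dx":0,"dy":0,"dz":0,"yaw":0}

```text
t: 16.1
eef_pos: [592.4, -63.1, 118.2]
tcp_rot: [-3.141, -0.0, 1.503]
ft_force: [-0.3, -0.5, -0.1]
opening: 0.291
grip_force: 30.0
```

Run:
```python
from h import *
s=state(); print(s['t'],topack(s['eef_pos']),s['ft_force'],s['tcp_rot'],s['opening'])
for n in('scene','side'): c=cam(n); rep(c,n); cover(c,n)
```

```text
16.1 [ 12.22247608 -48.84400714 118.16579083] [-0.30395809 -0.53587292 -0.06014003] [-3.14130779e+00 -3.63523299e-05  1.50336899e+00] 0.2908045679164288
scene patch 1 23 x [20.5 26.9 32. ] y [31.4 54.2]
scene blade 1 76 5 x [22.9 31. ] y [39.  57.5]
scene y -65 far edge-60: 16.6 | scene y -48 far edge-60: 15.9 | scene y -30 far edge-60: 16.3 | scene y 30 far edge-60: 15.8 | scene y 48 far edge-60: 15.4 | scene y 65 far edge-60: 15.2 | 
side patch 1 13 x [24.1 27.3 31.6] y [37.6 54.4]
side y -65 far edge-60: 12.4 | side y -48 far edge-60: 11.7 | side y -30 far edge-60: 14.0 | side y 30 far edge-60: 12.4 | side y 48 far edge-60: 11.7 | side y 65 far edge-60: 11.6 |
```

Both ends now read about 15 mm open by the far cover edge, and the cover is square. Next I lift out and return to above the stand.

Request:
arm_command:
  deltas:
    - {"dx":0,"dy":0,"dz":0.015,"yaw":0}
    - {"dx":0,"dy":0,"dz":0.025,"yaw":0}
    - {"dx":0,"dy":0,"dz":0.03,"yaw":0}
    - {"dx":0,"dy":0,"dz":0.032,"yaw":0}
    - {"dx":-0.0097,"dy":0.0412,"dz":0,"yaw":2.49}
    - {"dx":-0.0097,"dy":0.0412,"dz":0,"yaw":2.49}
    - {"dx":-0.0097,"dy":0.0412,"dz":0,"yaw":2.49}
    - {"dx":-0.0097,"dy":0.0412,"dz":0,"yaw":2.49}
    - {"dx":-0.0097,"dy":0.0412,"dz":0,"yaw":2.49}
    - {"dx":-0.0097,"dy":0.0412,"dz":0,"yaw":2.49}
    - {"dx":-0.0097,"dy":0.0412,"dz":0,"yaw":2.49}
    - {"dx":-0.0097,"dy":0.0412,"dz":0,"yaw":2.49}
    - {"dx":-0.0099,"dy":0.0414,"dz":0,"yaw":2.5}
    - {"dx":0,"dy":0,"dz":0,"yaw":0}
    - {"dx":0,"dy":0,"dz":0,"yaw":0}
    - {"dx":0,"dy":0,"dz":0,"yaw":0}
    - {"dx":0,"dy":0,"dz":0,"yaw":0}

```text
t: 17.9
eef_pos: [505.4, 306.8, 220.7]
tcp_rot: [3.141, 0.0, 1.893]
ft_force: [1.1, 0.1, -0.6]
opening: 0.295
grip_force: 30.0
```

Run:
```python
from h import *
s=state(); print(s['t'],s['eef_pos'],s['ft_force'],np.degrees(s['tcp_rot']),s['opening'])
for n in('scene','side'):
    c=cam(n); cover(c,n)
    k=pts(c);hsv=cv2.cvtColor(c['color'],cv2.COLOR_RGB2HSV); W=k
    k=np.all((hsv>=(20,110,90))&(hsv<=(35,255,255)),-1)&(np.hypot(W[...,0]-505,W[...,1]-308)<40); p=W[k]
    a=np.radians(18.7); d=p[:,:2]-[504.9,307.8]; lx=d@[np.cos(a),np.sin(a)]; ly=d@[-np.sin(a),np.cos(a)]
    for z0 in range(110,175,10):
        q=(p[:,2]>z0)&(p[:,2]<=z0+10)
        if q.sum()>3: print(z0,q.sum(),np.percentile(lx[q],[3,97]).round(1),np.percentile(ly[q],[3,97]).round(1))
```

```text
17.9 [505.44879229 306.80361748 220.65420731] [ 1.09470419  0.09144145 -0.59781668] [1.79980332e+02 5.08897747e-03 1.08458092e+02] 0.2945810989209521
scene y -65 far edge-60: 14.2 | scene y -48 far edge-60: 15.5 | scene y -30 far edge-60: 14.3 | scene y 30 far edge-60: 15.0 | scene y 48 far edge-60: 15.6 | scene y 65 far edge-60: 15.6 | 
130 9 [-9.3 -5.5] [-10.    4.4]
140 12 [-6.  -1.8] [-11.2   5.1]
150 14 [-1.3  3.2] [-10.3   5.7]
side y -65 far edge-60: 12.6 | side y -48 far edge-60: 11.4 | side y -30 far edge-60: 13.6 | side y 30 far edge-60: 11.9 | side y 48 far edge-60: 10.8 | side y 65 far edge-60: 11.4 | 
130 8 [-10.4  -5.1] [6.1 9.2]
140 18 [-10.6  -2.6] [6.3 9.5]
150 31 [-10.3   1.7] [4.9 9.2]
160 33 [-9.9  5.5] [5.6 9.1]
170 31 [-9.5  7.7] [5.7 9.2]
```

Request:
arm_command:
  deltas:
    - {"dx":-0.0004,"dy":0.001,"dz":-0.025,"yaw":0}
    - {"dx":0,"dy":0,"dz":-0.015,"yaw":0}
    - {"dx":0,"dy":0,"dz":-0.01,"yaw":0}
    - {"dx":0,"dy":0,"dz":-0.01,"yaw":0}
    - {"dx":0,"dy":0,"dz":-0.01,"yaw":0}
    - {"dx":0,"dy":0,"dz":-0.01,"yaw":0}
    - {"dx":0,"dy":0,"dz":0,"yaw":0}

```text
t: 18.7
eef_pos: [504.1, 308.6, 139.3]
tcp_rot: [-3.14, 0.0, 1.895]
ft_force: [0.8, -0.8, -1.8]
opening: 0.292
grip_force: 30.0
```

Request:
arm_command:
  deltas:
    - {"dx":0,"dy":0,"dz":-0.01,"yaw":0}
    - {"dx":0,"dy":0,"dz":-0.01,"yaw":0}
    - {"dx":0,"dy":0,"dz":-0.006,"yaw":0}
    - {"dx":0,"dy":0,"dz":-0.003,"yaw":0}
    - {"dx":0,"dy":0,"dz":0,"yaw":0}
    - {"dx":0,"dy":0,"dz":0,"yaw":0}

```text
t: 19.3
eef_pos: [504.7, 308.9, 111.7]
tcp_rot: [3.141, -0.0, 1.895]
ft_force: [-0.2, -0.3, -1.6]
opening: 0.296
grip_force: 30.0
```

Request:
arm_command:
  deltas:
    - {"dx":0,"dy":-0.0005,"dz":-0.001,"yaw":0}
    - {"dx":0,"dy":0,"dz":-0.001,"yaw":0}
    - {"dx":0,"dy":0,"dz":-0.001,"yaw":0}
    - {"dx":0,"dy":0,"dz":0,"yaw":0}

```text
t: 19.7
eef_pos: [504.6, 308.3, 108.5]
tcp_rot: [3.141, 0.0, 1.895]
ft_force: [-0.1, -0.7, -1.4]
opening: 0.293
grip_force: 30.0
```

Request:
arm_command:
  deltas:
    - {"dx":0,"dy":0,"dz":-0.001,"yaw":0}
    - {"dx":0,"dy":0,"dz":-0.001,"yaw":0}
    - {"dx":0,"dy":0,"dz":0,"yaw":0}

```text
t: 20.0
eef_pos: [504.6, 308.3, 108.4]
tcp_rot: [3.14, -0.0, 1.895]
ft_force: [-5.2, -3.5, 17.9]
opening: 0.293
grip_force: 30.0
```

Request:
arm_command:
  deltas:
    - {"dx":0,"dy":0,"dz":0.0015,"yaw":0}
    - {"dx":0,"dy":0,"dz":0,"yaw":0}

```text
t: 20.2
eef_pos: [504.7, 308.4, 108.4]
tcp_rot: [3.141, -0.0, 1.895]
ft_force: [-2.0, -1.4, 8.2]
opening: 0.295
grip_force: 30.0
```

Request:
arm_command:
  deltas:
    - {"dx":0,"dy":0,"dz":0,"yaw":0}
    - {"dx":0,"dy":0,"dz":0,"yaw":0}
    - {"dx":0,"dy":0,"dz":0,"yaw":0}
    - {"dx":0,"dy":0,"dz":0,"yaw":0}
    - {"dx":0,"dy":0,"dz":0,"yaw":0}
    - {"dx":0,"dy":0,"dz":0,"yaw":0}
    - {"dx":0,"dy":0,"dz":0,"yaw":0}
    - {"dx":0,"dy":0,"dz":0,"yaw":0}
  gripper: 0.09

```text
t: 21.0
eef_pos: [504.6, 308.3, 108.0]
tcp_rot: [3.141, -0.0, 1.895]
ft_force: [-0.9, -0.4, -0.2]
opening: 0.905
grip_force: 0.0
```

Request:
arm_command:
  deltas:
    - {"dx":0,"dy":0,"dz":0.02,"yaw":0}
    - {"dx":0,"dy":0,"dz":0.03,"yaw":0}
    - {"dx":0,"dy":0,"dz":0.04,"yaw":0}
    - {"dx":0,"dy":0,"dz":0.04,"yaw":0}
    - {"dx":0,"dy":0,"dz":0,"yaw":0}
    - {"dx":0,"dy":0,"dz":0,"yaw":0}

```text
t: 21.6
eef_pos: [504.5, 308.3, 238.5]
tcp_rot: [3.14, -0.0, 1.895]
ft_force: [-0.3, -0.3, -0.2]
opening: 0.944
grip_force: 0.0
```

Run:
```python
from h import *
s=state(); print(s['t'],s['eef_pos'],s['opening'],s['ft_force'])
for n in('scene','side'):
    c=cam(n); rep(c,n); cover(c,n); W=pts(c);hsv=cv2.cvtColor(c['color'],cv2.COLOR_RGB2HSV)
    k=np.all((hsv>=(3,120,100))&(hsv<=(17,255,255)),-1)&(np.hypot(W[...,0]-505,W[...,1]-308)<40)&(W[...,2]>130)&(W[...,2]<160); p=W[k]
    print(n,len(p),p.mean(0).round(1),cv2.minAreaRect(p[:,:2].astype(np.float32)),np.percentile(p[:,2],[50,98]))
save(c,'pics/end.png')
```

```text
21.6 [504.54589928 308.30286825 238.51103645] 0.9440013016915326 [-0.30995183 -0.30167122 -0.2382534 ]
scene patch 1 21 x [20.1 26.5 31.9] y [32.2 54.9]
scene blade 1 76 8 x [25.5 35. ] y [39.8 56.2]
scene patch -1 19 x [21.6 26.5 31.8] y [-61.5 -41.3]
scene blade -1 76 4 x [23.6 30.3] y [-60.5 -42.5]
scene y -65 far edge-60: 15.9 | scene y -48 far edge-60: 14.7 | scene y -30 far edge-60: 14.6 | scene y 30 far edge-60: 14.1 | scene y 48 far edge-60: 15.8 | scene y 65 far edge-60: 14.9 | 
scene 99 [510.  308.3 139.6] ((507.0464782714844, 307.6890563964844), (27.90692901611328, 22.85849952697754), 16.07522201538086) [140.92821207 144.55753744]
side patch 1 13 x [23.8 27.1 31.5] y [37.4 53.4]
side y -65 far edge-60: 12.5 | side y -48 far edge-60: 10.1 | side y -30 far edge-60: 12.5 | side y 30 far edge-60: 12.6 | side y 48 far edge-60: 12.3 | side y 65 far edge-60: 11.0 | 
side 141 [503.5 312.3 137.8] ((504.13446044921875, 308.81756591796875), (25.7180118560791, 24.50013542175293), 14.52280330657959) [139.07971981 141.34887463]
```

View pics/end.png

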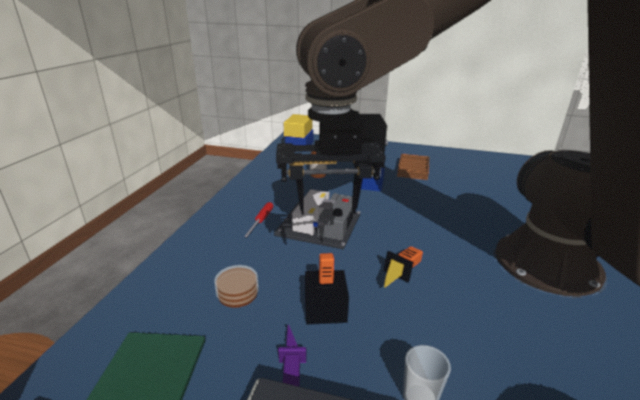

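The side view shows the wedge back upright in its stand (326,270), within about 1 mm of its starting height and position. The gripper is clear above it, and the dishes (237,285) and screwdriver (260,218) are where they were. The cover patches are at x ≈ 26.5 mm, 12 mm when home, so both ends are open about 14.5 mm.

```bash
python3 -c "
from cell import job_done; print(job_done())"
```

```text
the job is handed in; nothing more can be done
None
```

The job is handed in: the cover stands square and about 14.5 mm open at both ends by camera measurement, the wedge hangs back in its stand, and at about 22 s on the robot's clock the arm was clear of everything; no verdict was returned.

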